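# Tip the baked rolls from the tray into the bread bin

## Robot

A 7-joint arm with a two-finger parallel gripper is mounted at the origin on a cart in front of the work surface, level with it; the furniture and walls round the work are solid. World frame = base frame: x ahead of the robot, y to its left, z up, the work surface at z = 0. Lengths are in m, angles in rad, forces in N, time in s.
With the tool pointing down it reaches from about 0.425 to 0.925 m from the base axis. Payload 6.8 kg.
Tool frame: the origin (TCP) lies at the very end of the fingers, on their centre line; the grasp point (between the pads) lies 19 mm behind it; z points along the fingers, y is the line along which they close (so a half turn about z gives the same grasp; the last joint's range is limited). The gripper opens to 85 mm and grips with 20 to 120 N. Pads are 22 mm wide; open, the fingers measure 114 mm over their backs; the gripper's body (76 mm by 85 mm) begins 54 mm behind the grasp point. The pads swing forward as they close: fully open they stand 13 mm farther back than shut.
Start: joints at [1.03, 0.477, 0.022, 1.555, -0.011, 1.109, -0.083], TCP at [0.283, -0.613, 0.206] pointing down, gripper open.
Joint ranges: [-2.96, 2.96], [-0.34, 2.1], [-1.41, 1.46], [0.24, 2.44], [-1.37, 4.51], [0.17, 1.92], [-2.96, 2.96]. Speed limits (rad/s): [2.39, 2.39, 3.14, 3.14, 3.14, 3.14, 3.14].

## Interface

Orientations are given as a unit quaternion [w, x, y, z].
In Python, from station import bot gives the robot as it stands.
- The arm moves only by the tool jog_arm, never from a script. Its argument "motion" is a list of rows, each a list of 7 numbers: the turn, a rotation vector about the tool's x, y, z in rad, then the shift along the tool's x, y, z in mm, then the finger opening in mm, from 0 to 85.4. A call has 1 to 10 rows; each row is the pose to reach, as a shift and turn from the pose commanded when the call began, along the tool's axes at that moment; what a row does not reach only later rows make up. A row lasts 1/8 s, in which the tool goes at most 62.5 mm and 10.7 degrees, less where a joint would pass 70% of its speed; a pose out of reach is approached as far as the arm can. A call with a gripper value outside its range is refused whole. The fingers move at their own pace and stop on an object; "grip_force" is the grip in N (left out, the last holds). Time passes only in rows, so rows that repeat a pose let the fingers close. It gives the time, the measured TCP pose, the force, the opening and the grip force at its end, in the units of the state.
- bot.get_obs(): the state, without advancing time (a new reading comes with each control period).
- bot.read_camera(name): name is "scene" or "top"; returns a dict with "pixels" (420x560x3 uint8, red, green, blue), "camera_matrix" (3x3 intrinsics, pixels), "distortion" ([k1, k2, p1, p2, k3] as OpenCV has them; the pictures are not rectified), "T" (4x4, takes a point from camera to world coordinates). Camera axes: x right, y down, z forward; pixel columns grow to the right and rows downward; lengths in m; the calibration is good to about 2 mm. A picture is of the moment at which its call begins. There is no depth.
- bot.hand_in(): hands the job in; it is judged then, once.
Trained networks look in a picture, given as the dict that the camera call returned (one of the last four; its "shot" number tells which), for a name from the list of things; names that differ only in an ending like _2 or _b are one class to them, and where a whole thing is asked for, a point or a joint stands for the part that bears it (a point fixed in the world has none). Each returns a list of dicts, best first, with "score" (0 to 1); they miss things now and then, are a little off and sometimes report something else, mostly with a low value. They report only what shows in the picture. A call takes as long as a camera call.
- bot.spot_in(thing, picture): "xy" ([column, row] in pixels, amid what is visible of it).
- bot.tip_of(thing, picture): "xy" ([column, row] in pixels: a listed point, or the origin of a listed thing).
The state is a dict: "t": time; "q": joint angles; "joint_vel": joint speeds; "joint_torque": joint torques, N m; "eef_pos": TCP position; "tool_rot": TCP orientation; "contact_force": force on the tool from outside, world axes, zero at the start; "torque": the same for the moment, N m; "gripper_width": opening from 0.0 (shut) to 1.0 (fully open); "grasp_force": force on a finger pad.
Only numpy, scipy, OpenCV 4.12 (cv2) and the standard library are available. Lean on these libraries where they do the work, as an engineer would, in place of code of your own. Each camera call takes 0.05 s, during which the arm holds its last target. There are 200 camera calls.

## Task

Put the cooled rolls away: swing the bread bin's lid right up, lift the baking tray by its handle and tip all three rolls out over its open edge into the bin, holding that edge low over the bin's mouth and never touching the rolls themselves. Then put the empty tray back flat on the cooker top and shut the lid fully. Leave the jars, pots, tin and timer around where they stand.

Things in the scene. Friction and masses are not known exactly. Their poses are not given: they have to be found in the camera images.
- bread_bin: Bread bin standing on the cooker top, fixed to it: cream enamelled steel box with a dark blue rim, outside 200 (its own x, front to back) x 250 (its own y) x 115 high, walls and floor 5 thick, so the inside is 190 x 240 x 108 deep. Origin: centre of its underside; z up, -x its front (the long side without the hinges), +x its hinge side. The front faces roughly the tray.
- bin_mouth (a point): Centre of the bread bin's open mouth, level with the rim, 115 above the bin's underside; axes as the bin's.
- bin_lid (a joint): Light wooden lid of the bread bin, 202 x 254 x 12, hinged along the upper edge of the bin's +x side (axis along the bin's y). rad: 0 closed, grows as the front of the lid swings up, straight up at 1.57, stop at 1.8. The hinge is stiff (about 0.42 N m): the lid stays at any angle where it is left; moving it takes about 3 to 6 N at the knob. It may start slightly ajar. While open it stands up behind the mouth, its edge up to 320 above the cooker top.
- lid_hinge (a point): Middle of the lid's hinge axis: 103 behind the bin's centre (its +x), 115 above its underside.
- lid_knob (a point): Centre of the steel lid knob, a round post 26 across and 39 tall that stands square on the lid near its front edge; this point lies 24 above the lid's top face and, with the lid closed, 165 in front of the hinge axis and 37 above it, and turns with the lid (169 from the axis). Pinched by its sides along the hinge direction, it turns freely between the fingers as the lid swings. The lid goes on 38 past the knob's axis.
- tray: Dark non-stick baking tray, loose, 190 (its own x) x 184 (its own y), floor 4 thick, about 0.32 kg. Lips 27 high run along both sides (y = +-92) and the back (x = +95); the front edge (x = -95) has no lip. Origin: centre of its underside; z up. The coating is slippery: rolls begin to slide on it at 14 to 20 degrees of tilt. The open edge faces roughly the bread bin.
- tray_edge (a point): Middle of the tray's open front edge, on the upper face of the floor: 95 in front of the tray's centre (its -x), 4 above its underside.
- tray_handle (a point): Centre of the tray's dark wooden handle bar, 17 thick (tray x) x 108 long (tray y) x 28 high, on two steel wires that rise from the back lip and lean forward: 55 behind the tray's centre (its +x), 90 above the underside. Axes as the tray's. It is taken across its 17 mm; its own underside is 76 above that of the tray, so the rolls pass beneath.
- roll_1: Crusty round bread roll with a cross cut on top, 70 across, 45 high, 60 g, loose on the tray floor. Origin: centre of its flat underside; z up.
- roll_2: Crusty round bread roll with a cross cut on top, 70 across, 45 high, 60 g, loose on the tray floor. Origin: centre of its flat underside; z up.
- roll_3: Crusty round bread roll with a cross cut on top, 70 across, 45 high, 60 g, loose on the tray floor. Origin: centre of its flat underside; z up.
- jar_honey: Jar of honey with a black cap, 63 across, 94 high, bystander in the row at the back of the cooker top. Origin: centre of its underside.
- spice_a: Spice jar with a black cap, 45 across, 105 high, bystander in the row at the back of the cooker top. Origin: centre of its underside.
- pepper_mill: Pepper pot, grey contents nearly to the top, 44 across, 90 high, bystander in the row at the back of the cooker top. Origin: centre of its underside.
- spice_c: Spice jar with a red cap, 46 across, 96 high, bystander in the row at the back of the cooker top. Origin: centre of its underside.
- salt_shaker: Salt pot, half full, 44 across, 90 high, bystander in the row at the back of the cooker top. Origin: centre of its underside.
- jar_jam: Jar of red jam with a white cap, 72 across, 102 high, bystander in the row at the back of the cooker top. Origin: centre of its underside.
- sardine_tin: Flat oblong tin with round corners and a blue top, 63 x 105, 24 high, bystander near the front edge of the cooker top. Origin: centre of its underside.
- timer: Red and cream kitchen timer, 62 across, 51 high, bystander near the front edge of the cooker top. Origin: centre of its underside.

How it is judged:
On the way, in this order (a step that is already met when the one before it is completed fails the run):
1. the bread bin's lid stands open (beyond 1.2 rad), the rolls still lie on the tray (value of joint bin_lid above 1.2 rad and x of roll_1 in the frame of tray between -0.1 and 0.1 m and y of roll_1 in the frame of tray between -0.09 and 0.09 m and z of roll_1 in the frame of tray between -0.005 and 0.02 m and x of roll_2 in the frame of tray between -0.1 and 0.1 m and y of roll_2 in the frame of tray between -0.09 and 0.09 m and z of roll_2 in the frame of tray between -0.005 and 0.02 m and x of roll_3 in the frame of tray between -0.1 and 0.1 m and y of roll_3 in the frame of tray between -0.09 and 0.09 m and z of roll_3 in the frame of tray between -0.005 and 0.02 m), for 0.2 s.
2. the tray, tipped by more than 0.2 rad, has the middle of its open edge over the open bin's mouth, at most 80 mm above the rim (value of joint bin_lid above 1.1 rad and angle between tray's own z axis and vertical above 0.2 rad and x of tray_edge in the frame of bin_mouth between -0.1 and 0.1 m and y of tray_edge in the frame of bin_mouth between -0.125 and 0.125 m and z of tray_edge in the frame of bin_mouth between -0.03 and 0.08 m), for 0.05 s.
3. all three rolls are inside the bread bin, below its rim (x of roll_1 in the frame of bread_bin between -0.095 and 0.095 m and y of roll_1 in the frame of bread_bin between -0.12 and 0.12 m and z of roll_1 in the frame of bread_bin between -0.005 and 0.112 m and x of roll_2 in the frame of bread_bin between -0.095 and 0.095 m and y of roll_2 in the frame of bread_bin between -0.12 and 0.12 m and z of roll_2 in the frame of bread_bin between -0.005 and 0.112 m and x of roll_3 in the frame of bread_bin between -0.095 and 0.095 m and y of roll_3 in the frame of bread_bin between -0.12 and 0.12 m and z of roll_3 in the frame of bread_bin between -0.005 and 0.112 m), for 0.2 s.
4. the empty tray lies flat on the cooker top, let go, the bin still open (value of joint bin_lid above 0.8 rad and contact force between tray and the fingers below 0.1 N and height (world z) of tray between -0.012 and 0.012 m and angle between tray's own z axis and vertical below 0.06 rad and linear speed of tray below 0.02 m/s and world y of tray above -0.3 m), for 0.2 s.
At the end, for the whole second after the job is handed in: The bin's lid is shut (within 0.05 rad), all three rolls are inside the bin below its rim, and the tray lies flat and at rest on the cooker top (underside within 12 mm of it, tilted less than 0.06 rad) (all of step 3 and value of joint bin_lid below 0.05 rad and height (world z) of tray between -0.012 and 0.012 m and angle between tray's own z axis and vertical below 0.06 rad and linear speed of tray below 0.02 m/s and world y of tray above -0.3 m); the robot touches nothing.
It fails at once if the gripper or arm touches a roll (contact force between any of the fingers, the arm and roll_1 above 1 N or contact force between any of the fingers, the arm and roll_2 above 1 N or contact force between any of the fingers, the arm and roll_3 above 1 N).
It fails at once if a jar, pot, tin or the timer is moved by more than 30 mm or knocked over (distance of any of jar_honey, spice_a, pepper_mill, spice_c, salt_shaker, jar_jam, sardine_tin, timer from where it was at the start of the episode above 0.03 m or angle between any of jar_honey, spice_a, pepper_mill, spice_c, salt_shaker, jar_jam, sardine_tin, timer's own z axis and vertical above 0.3 rad).
It also fails if it takes over 72 s, if anything falls off the work surface, if the arm or the gripper's body presses on something with over 40 N, if the wrist force passes 120 N, or if a joint passes its speed limit or range.

## Working session

There is one attempt and no reset: what is moved stays moved. The work goes in short steps, Python scripts to look and compute and a tool call to move; the robot and the scene stay as the last step left them, time stands still between calls to the robot, and variables do not carry over. Pictures are saved under pics/ and viewed, at most 10 in all, crops included, and the job is handed in when it is done.

Besides the shell and the picture viewer there is one more tool, called after "Request:" as a command line: name --pt "numbers of a row" for each row, then --argument value for the rest. jog_arm: Moves the arm, as the interface text tells. Its arguments: {"type":"object","properties":{"motion":{"type":"array"},"grip_force":{"type":"number"}},"required":["motion"]}

```bash
mkdir -p pics
cat > h.py <<'E'
import numpy as np, cv2
from scipy.spatial.transform import Rotation as R
from station import bot
def shot(n,save=None):
    p=bot.read_camera(n)
    if save: cv2.imwrite('pics/'+save,np.asarray(p['pixels'])[:,:,::-1])
    return p
def ray(p,xy):
    u=cv2.undistortPoints(np.array([[xy]],float),np.array(p['camera_matrix'],float),np.array(p['distortion'],float))[0,0]
    T=np.array(p['T']);d=T[:3,:3]@np.array([u[0],u[1],1]);return T[:3,3],d/np.linalg.norm(d)
def atz(p,xy,z):
    o,d=ray(p,xy);return o+d*(z-o[2])/d[2]
def tri(ps,xys):
    A=np.zeros((3,3));b=np.zeros(3);rs=[ray(p,x) for p,x in zip(ps,xys)]
    for o,d in rs:
        M=np.eye(3)-np.outer(d,d);A+=M;b+=M@o
    x=np.linalg.solve(A,b);return x,[round(np.linalg.norm((np.eye(3)-np.outer(d,d))@(x-o))*1000,1) for o,d in rs]
def pose():
    s=bot.get_obs();q=s['tool_rot'];return np.array(s['eef_pos']),R.from_quat([q[1],q[2],q[3],q[0]])
E
cat > a.py <<'E'
from h import *
np.set_printoptions(precision=3,suppress=True)
a=shot('scene','s0.png');b=shot('top','t0.png')
for n in ['bread_bin','bin_mouth','lid_hinge','lid_knob','tray','tray_edge','tray_handle','roll_1']:
    x=bot.tip_of(n,a);y=bot.tip_of(n,b)
    print(n,[(np.round(i['xy'],0).tolist(),round(i['score'],2)) for i in x[:4]],[(np.round(i['xy'],0).tolist(),round(i['score'],2)) for i in y[:4]])
    if x and y and n!='roll_1': print('   ',*tri([a,b],[x[0]['xy'],y[0]['xy']]))
for n in ['jar_honey','spice_a','pepper_mill','spice_c','salt_shaker','jar_jam','sardine_tin','timer']:
    y=bot.tip_of(n,b); print(n,[(atz(b,i['xy'],0),round(i['score'],2)) for i in y[:1]])
p,r=pose();print(p,r.as_matrix(),a['T'],b['T'])
E
python3 a.py
```

```text
bread_bin [([248.0, 281.0], 0.9), ([403.0, 230.0], 0.43)] [([224.0, 211.0], 0.65)]
    [ 0.567  0.179 -0.006] [np.float64(6.8), np.float64(6.8)]
bin_mouth [([240.0, 250.0], 0.95), ([168.0, 241.0], 0.37)] [([220.0, 207.0], 0.63), ([175.0, 209.0], 0.44)]
    [0.564 0.182 0.109] [np.float64(3.2), np.float64(3.2)]
lid_hinge [([206.0, 284.0], 0.86), ([199.0, 219.0], 0.33)] [([174.0, 208.0], 0.74)]
    [0.555 0.286 0.108] [np.float64(0.5), np.float64(0.5)]
lid_knob [([254.0, 212.0], 0.72)] [([242.0, 198.0], 0.77)]
    [0.572 0.129 0.178] [np.float64(2.6), np.float64(2.6)]
tray [([200.0, 222.0], 0.75), ([323.0, 206.0], 0.56)] [([344.0, 216.0], 0.95)]
    [0.631 0.039 0.093] [np.float64(158.7), np.float64(158.7)]
tray_edge [([297.0, 228.0], 0.8)] [([309.0, 210.0], 0.82)]
    [ 0.587 -0.026 -0.018] [np.float64(1.4), np.float64(1.4)]
tray_handle [([341.0, 176.0], 0.95)] [([375.0, 210.0], 0.85), ([239.0, 199.0], 0.71)]
    [ 0.572 -0.178  0.073] [np.float64(2.4), np.float64(2.4)]
roll_1 [([330.0, 219.0], 0.96), ([339.0, 202.0], 0.95), ([303.0, 202.0], 0.65)] [([361.0, 222.0], 0.97), ([336.0, 194.0], 0.88), ([330.0, 232.0], 0.61)]
jar_honey [(array([ 0.792, -0.108,  0.   ]), 0.97)]
spice_a [(array([0.783, 0.232, 0.   ]), 0.82)]
pepper_mill [(array([ 0.782, -0.027,  0.   ]), 0.61)]
spice_c [(array([0.783, 0.232, 0.   ]), 0.82)]
salt_shaker [(array([0.779, 0.148, 0.   ]), 0.79)]
jar_jam [(array([ 0.785, -0.204,  0.   ]), 0.58)]
sardine_tin [(array([ 0.373, -0.074,  0.   ]), 0.97)]
timer [(array([ 0.378, -0.187,  0.   ]), 0.98)]
[ 0.283 -0.613  0.206] [[ 0.908  0.419  0.   ]
 [ 0.419 -0.908 -0.   ]
 [ 0.     0.    -1.   ]] [[-0.737 -0.483  0.473  0.15 ]
 [-0.675  0.535 -0.507  0.511]
 [-0.008 -0.693 -0.721  0.778]
 [ 0.     0.     0.     1.   ]] [[ 0.039 -0.979  0.201  0.353]
 [-0.999 -0.04   0.002  0.054]
 [ 0.006 -0.201 -0.98   1.219]
 [ 0.     0.     0.     1.   ]]
```

```bash
cd pics; python3 -c "
import cv2
for n in 'st': cv2.imwrite(n+'0b.png',cv2.resize(cv2.imread(n+'0.png'),(784,588),interpolation=cv2.INTER_CUBIC))"
```

```text
(no output)
```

View pics/s0b.png

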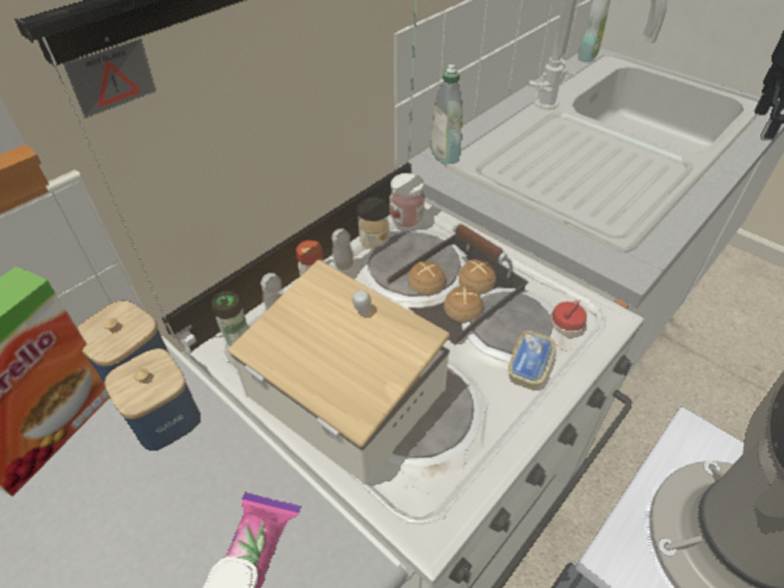

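View pics/t0b.png

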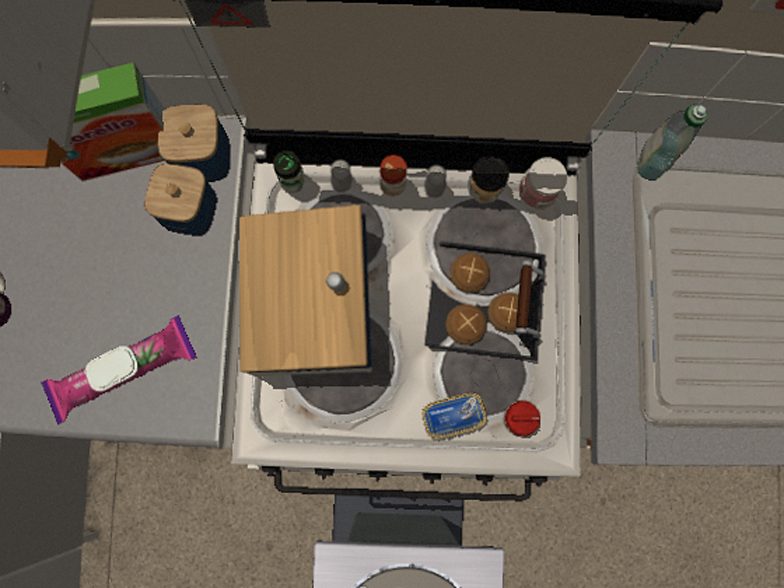

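The top view shows the lid slightly ajar with its knob at (240,200). The tray's open edge is toward the bin and its handle is at (375,212). The tin and timer lie at the front, and the jars stand at the back. Next I'll fit the bin and tray poses to image features.

```bash
cat > fit.py <<'E'
from h import *
from scipy.optimize import least_squares
np.set_printoptions(precision=4,suppress=True)
a=shot('scene');b=shot('top')
def proj(p,X):
    T=np.linalg.inv(np.array(p['T']));return cv2.projectPoints(np.array([X],float),cv2.Rodrigues(T[:3,:3])[0],T[:3,3],np.array(p['camera_matrix'],float),np.array(p['distortion'],float))[0][0,0]
def net(n,p): return bot.tip_of(n,p)[0]['xy']
def W(v,X): c,s=np.cos(v[2]),np.sin(v[2]);return np.array([v[0]+c*X[0]-s*X[1],v[1]+s*X[0]+c*X[1],X[2]])
def lid(v,r,y,h): # r from hinge forward, h above hinge axis
    c,s=np.cos(v[3]),np.sin(v[3]);return W(v,[.103-(r*c-h*s),y,.115+r*s+h*c])
obs=[]
# lid top corners (h~13mm): (r,y): back x+y.. bin +x=world +y, bin +y = world -x (toward robot)
for r,y,sc,tp in [(0.,.127,(232,349),(241,371)),(.203,.127,(368,434),(366,368)),(.203,-.127,(447,342),(361,207)),(0.,-.127,(319,264),(240,218))]:
    for p,q in ((a,sc),(b,tp)): obs.append((p,lambda v,r=r,y=y:lid(v,r,y,.013),np.array(q)/1.4))
for p in (a,b):
    obs.append((p,lambda v:lid(v,.165,0,.037),net('lid_knob',p)))
    obs.append((p,lambda v:W(v,[.103,0,.115]),net('lid_hinge',p)));obs.append((p,lambda v:W(v,[0,0,.115]),net('bin_mouth',p)))
def solve(obs,x0):
    f=least_squares(lambda v:np.concatenate([proj(p,X(v))-q for p,X,q in obs]),x0,loss='soft_l1',f_scale=2);print(f.x,f.fun.reshape(-1,2).round(1).tolist());return f.x
v=solve(obs,[.565,.18,1.66,.15])
print('knob',lid(v,.165,0,.037),'hinge',W(v,[.103,0,.115]))
o2=[]
for p in (a,b):
    o2.append((p,lambda v:W(v,[-.095,0,.004]),net('tray_edge',p)));o2.append((p,lambda v:W(v,[.055,0,.09]),net('tray_handle',p)))
o2.append((b,lambda v:W(v,[-.095,-.092,.002]),np.array((426,347))/1.4))
o2.append((b,lambda v:W(v,[.055,-.054,.104]),np.array((524,330))/1.4))
o2.append((b,lambda v:W(v,[.055,.054,.104]),np.array((526,263))/1.4))
o2.append((a,lambda v:W(v,[.055,.054,.095]),np.array((459,232))/1.4))
o2.append((a,lambda v:W(v,[.055,-.054,.095]),np.array((502,253))/1.4))
w=solve(o2,[.58,-.12,-1.66])
print('handle',W(w,[.055,0,.09]),'edge',W(w,[-.095,0,.004]))
np.save('v.npy',v);np.save('w.npy',w)
E
python3 fit.py
```

```text
[ 0.5621  0.1836  1.6268 -0.6639] [[91.4, 64.8], [2.4, -2.0], [44.7, -18.0], [-11.1, 3.5], [-93.8, -7.8], [-8.2, 17.0], [-63.2, 55.4], [5.7, -4.5], [1.2, 41.5], [-2.3, -2.7], [0.1, -2.2], [4.6, 11.4], [-2.6, -1.9], [0.3, -0.9]]
knob [0.5649 0.1339 0.0425] hinge [0.5563 0.2864 0.115 ]
[ 0.5714 -0.1143 -1.6397] [[-0.4, -2.0], [1.3, -0.0], [0.6, 4.2], [1.4, 1.2], [-1.7, 1.0], [-1.2, -1.5], [0.6, -0.1], [-2.9, -3.8], [-1.1, 1.3]]
handle [ 0.5676 -0.1691  0.09  ] edge [ 0.5779 -0.0195  0.004 ]
```

```bash
sed -i "s/^for r,y,sc,tp in.*/for r,y,sc,tp in [(0.,.127,(368,434),(241,371)),(.203,.127,(447,342),(366,368)),(.203,-.127,(319,264),(361,207)),(0.,-.127,(232,349),(240,218))]:/" fit.py; python3 fit.py
cat >> h.py <<'E'
def goal(pos,Rm,tag=''):  # pos of TCP, 3x3 target; prints row in current tool frame
    p,r=pose();rv=(r.inv()*R.from_matrix(Rm)).as_rotvec();sh=r.inv().apply(np.array(pos)-p)*1000
    print(tag,np.round(rv,3).tolist(),np.round(sh,0).tolist())
def down(yaw,tx=0,ty=0): # tool down with tool x at yaw, then turned about own axes
    c,s=np.cos(yaw),np.sin(yaw);return np.array([[c,s,0],[s,-c,0],[0,0,-1]])@R.from_rotvec([tx,ty,0]).as_matrix()
E
```

```text
[0.5578 0.1845 1.6627 0.0889] [[-4.6, 8.1], [-0.5, 1.6], [2.5, -4.0], [3.0, -1.5], [-0.3, -0.4], [1.1, -0.6], [-4.6, 0.3], [-1.1, -1.4], [3.4, 2.6], [-0.4, -0.4], [0.5, 0.2], [3.6, -0.1], [-1.0, -0.5], [0.2, 1.7]]
knob [0.5632 0.1267 0.1665] hinge [0.5484 0.2871 0.115 ]
[ 0.5702 -0.1159 -1.6295] [[-0.1, 1.6], [-0.3, 0.2], [0.7, -1.2], [0.8, 3.9], [-0.7, 1.9], [-0.2, -1.1], [1.1, 0.2], [-2.4, -3.9], [-0.3, 1.0]]
handle [ 0.567  -0.1708  0.09  ] edge [ 0.5758 -0.0211  0.004 ]
```

```bash
python3 -c "
from h import *
goal([.565,.127,.28],down(1.663))"
```

```text
[0.0, 0.0, -1.23] [566.0, -553.0, -74.0]
```

Request:
jog_arm --pt "0 0 -0.15 40 -40 -30 85" --pt "0 0 -0.3 90 -90 -60 85" --pt "0 0 -0.45 130 -130 -74 85" --pt "0 0 -0.6 175 -170 -74 85" --pt "0 0 -0.75 215 -210 -74 85" --pt "0 0 -0.9 260 -254 -74 85" --pt "0 0 -1.05 305 -298 -74 85" --pt "0 0 -1.15 350 -342 -74 85" --pt "0 0 -1.23 395 -386 -74 85" --pt "0 0 -1.23 440 -430 -74 85"

```text
t: 3.75
eef_pos: [0.5009, -0.0409, 0.2808]
tool_rot: [0.001, 0.674, 0.739, 0.0]
contact_force: [0.9, -0.5, -0.0]
gripper_width: 1.0
grasp_force: 0.0
```

```bash
python3 -c "
from h import *
print(bot.get_obs()['q'])
goal([.565,.127,.28],down(1.663))"
```

```text
[ 0.43456115  0.16310983 -0.53301195  1.83686566  0.09058488  1.16439331
 -0.03617369]
 [0.001, 0.001, 0.0] [161.0, 79.0, 1.0]
```

Request:
jog_arm --pt "0 0 0 55 27 0 85" --pt "0 0 0 110 54 0 85" --pt "0 0 0 161 79 0 85" --pt "0 0 0 161 79 20 85" --pt "0 0 0 161 79 20 85"

```text
t: 4.38
eef_pos: [0.5633, 0.1249, 0.2589]
tool_rot: [-0.001, 0.674, 0.739, -0.001]
contact_force: [0.0, -0.0, -0.1]
gripper_width: 0.996
grasp_force: 0.0
```

```bash
cat > k.py <<'E'
from h import *
import sys
a=shot('scene',sys.argv[1]+'s.png');b=shot('top',sys.argv[1]+'t.png')
for n in ['lid_knob','lid_hinge']:
    x=bot.tip_of(n,a);y=bot.tip_of(n,b);print(n,[(i['xy'],round(i['score'],2)) for i in (x[:1]+y[:1])])
    if x and y:print(*tri([a,b],[x[0]['xy'],y[0]['xy']]))
print(pose()[0])
for n in 'st':
    f='pics/'+sys.argv[1]+n; im=cv2.imread(f+'.png')
cv2.imwrite('pics/'+sys.argv[1]+'.png',np.hstack([cv2.imread('pics/%ss.png'%sys.argv[1])[60:400,100:500],cv2.imread('pics/%st.png'%sys.argv[1])[60:400,130:530]]))
E
python3 k.py k1
```

```text
lid_knob [([254.9, 211.9], 0.88), ([380.8, 138.2], 0.53)]
[ 0.95559909 -0.26998371 -0.41603418] [np.float64(40.8), np.float64(40.8)]
lid_hinge [([204.5, 285.1], 0.74), ([175.4, 210.6], 0.87)]
[0.5536067  0.28571271 0.10534091] [np.float64(5.1), np.float64(5.1)]
[0.56470595 0.12425054 0.26127114]
```

View pics/k1.png

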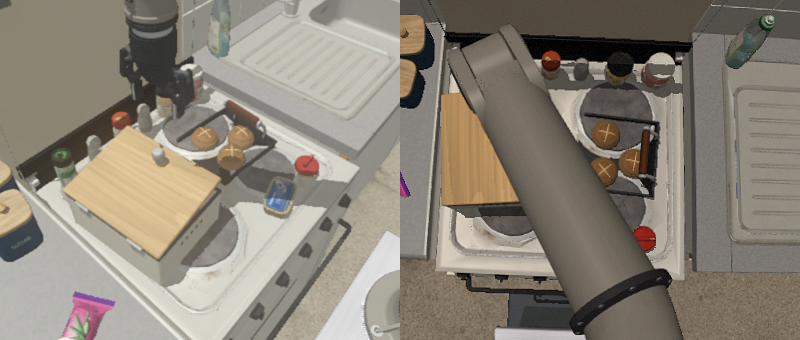

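Request:
jog_arm --pt "0 0 0 2 3 50 85" --pt "0 0 0 2 3 95 85" --pt "0 0 0 2 3 102 85" --pt "0 0 0 2 3 102 15" --pt "0 0 0 2 3 102 15" --pt "0 0 0 2 3 102 15" --pt "0 0 0 2 3 102 15" --pt "0 0 0 2 3 102 15" --grip_force 40

```text
t: 5.68
eef_pos: [0.5621, 0.1251, 0.1574]
tool_rot: [-0.002, 0.674, 0.739, -0.005]
contact_force: [-12.7, -5.2, 2.7]
gripper_width: 0.273
grasp_force: 39.1
```

```bash
python3 -c "
import numpy as np
r=171;f0=np.radians(20.8)
for d in np.arange(.1,1.41,.1):
  t=.5*d;print(round(d,2),round(t,2),round(r*(np.cos(f0)-np.cos(f0+d))+19*np.sin(t)),round(-r*(np.sin(f0+d)-np.sin(f0))+19*(np.cos(t)-1)))"
```

```text
0.1 0.05 8 -16
0.2 0.1 17 -31
0.3 0.15 28 -45
0.4 0.2 40 -58
0.5 0.25 53 -70
0.6 0.3 68 -81
0.7 0.35 83 -90
0.8 0.4 99 -98
0.9 0.45 116 -104
1.0 0.5 134 -109
1.1 0.55 151 -112
1.2 0.6 169 -114
1.3 0.65 187 -113
1.4 0.7 205 -112
```

Request:
jog_arm --pt "0 0.05 0 8 -4 -16 15" --pt "0 0.1 0 17 -4 -31 15" --pt "0 0.15 0 28 -4 -45 15" --pt "0 0.2 0 40 -4 -58 15" --pt "0 0.25 0 53 -4 -70 15" --pt "0 0.3 0 68 -4 -81 15" --pt "0 0.35 0 83 -4 -90 15" --pt "0 0.35 0 83 -4 -90 15"

```text
t: 6.68
eef_pos: [0.5558, 0.2091, 0.2496]
tool_rot: [-0.128, 0.664, 0.727, 0.118]
contact_force: [-2.3, -2.5, 6.6]
gripper_width: 0.174
grasp_force: 3.3
```

```bash
python3 k.py k2
```

```text
lid_knob [([226.3, 205.1], 0.58), ([199.0, 196.5], 0.93)]
[0.55360955 0.20753257 0.26859564] [np.float64(4.1), np.float64(4.1)]
lid_hinge [([207.2, 287.1], 0.56), ([174.3, 210.6], 0.65)]
[0.5509942  0.28628835 0.10294404] [np.float64(1.4), np.float64(1.4)]
[0.55592589 0.2092416  0.24940909]
```

View pics/k2.png

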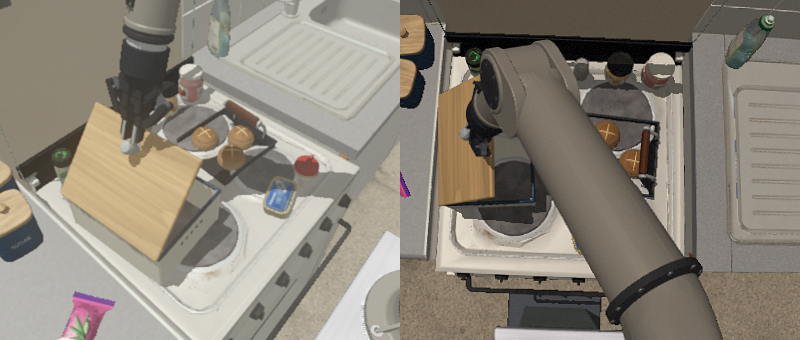

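Request:
jog_arm --pt "0 0 0 0 0 0 60" --pt "0 0 0 0 0 0 60" --pt "0 0 0 3 0 7 60" --pt "0 0 0 3 0 7 60" --pt "0 0 0 3 0 7 15" --pt "0 0 0 3 0 7 15" --pt "0 0 0 3 0 7 15" --pt "0 0 0 3 0 7 15" --grip_force 50

```text
t: 7.98
eef_pos: [0.5548, 0.2144, 0.2433]
tool_rot: [-0.129, 0.664, 0.728, 0.117]
contact_force: [-2.9, -2.8, 5.4]
gripper_width: 0.255
grasp_force: 48.8
```

Request:
jog_arm --pt "0 0 0 0 0 0 60" --pt "0 0 0 0 0 0 60" --pt "0 0 0 7 0 2 60" --pt "0 0 0 7 0 2 60" --pt "0 0 0 7 0 2 15" --pt "0 0 0 7 0 2 15" --pt "0 0 0 7 0 2 15" --pt "0 0 0 7 0 2 15"

```text
t: 8.98
eef_pos: [0.5541, 0.2217, 0.2436]
tool_rot: [-0.129, 0.664, 0.728, 0.117]
contact_force: [-2.7, -3.8, 6.0]
gripper_width: 0.274
grasp_force: 49.1
```

```bash
python3 -c "
import numpy as np
r=165;f0=np.radians(64)
for d in np.arange(.08,.73,.08):
  t=.35+.4*d
  X=r*(np.cos(f0)-np.cos(f0+d))+19*(np.sin(t)-np.sin(.35)); U=r*(np.sin(f0+d)-np.sin(f0))-19*(np.cos(t)-np.cos(.35))
  c,s=np.cos(.35),np.sin(.35)
  print(round(d,2),round(t-.35,3),round(X*c+U*s),round(X*s-U*c))"
```

```text
0.08 0.032 14 -1
0.16 0.064 28 -1
0.24 0.096 41 1
0.32 0.128 55 3
0.4 0.16 68 6
0.48 0.192 81 10
0.56 0.224 94 16
0.64 0.256 106 22
0.72 0.288 118 29
```

Request:
jog_arm --pt "0 0.032 0 14 0 -1 15" --pt "0 0.064 0 28 0 -1 15" --pt "0 0.096 0 41 0 1 15" --pt "0 0.128 0 55 0 3 15" --pt "0 0.16 0 68 0 6 15" --pt "0 0.192 0 81 0 10 15" --pt "0 0.224 0 94 0 16 15" --pt "0 0.25 0 106 0 22 15" --pt "0 0.25 0 106 0 22 15"

```text
t: 10.1
eef_pos: [0.545, 0.3327, 0.263]
tool_rot: [-0.219, 0.642, 0.706, 0.202]
contact_force: [-4.5, 2.9, 14.6]
gripper_width: 0.275
grasp_force: 49.7
```

```bash
python3 k.py k3; python3 -c "
from h import *
print(bot.get_obs()['q'])"
```

```text
lid_knob [([267.1, 170.0], 0.43), ([149.4, 195.5], 0.71)]
[0.47833664 0.2370773  0.43223883] [np.float64(40.8), np.float64(40.8)]
lid_hinge [([270.3, 173.8], 0.63), ([373.0, 210.3], 0.46)]
[ 0.633137   -0.10528432  0.09450993] [np.float64(87.9), np.float64(87.9)]
[0.54499104 0.3324413  0.26302257]
[ 0.32258712  0.45787697 -0.87102366  1.75492124 -0.28418926  0.86692664
 -0.19765479]
```

View pics/k3.png

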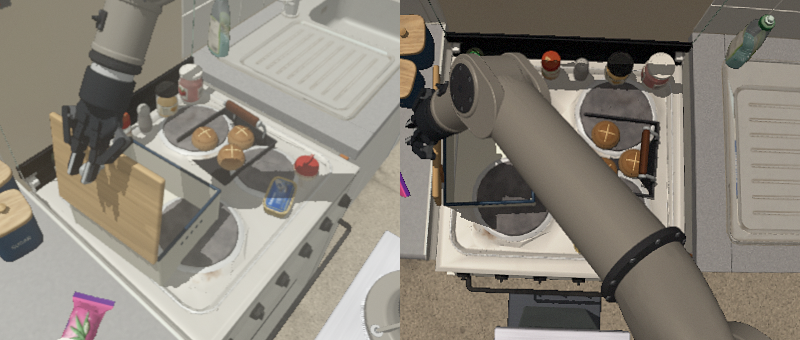

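The lid stands about vertical, at roughly 1.56 rad, and the rolls are still on the tray. I'll release the knob and retreat upward.

Request:
jog_arm --pt "0 0 0 0 0 0 60" --pt "0 0 0 0 0 0 60" --pt "0 0 0 17 0 -25 60" --pt "0 0 0 34 0 -50 60" --pt "0 0 0 62 0 -90 60" --pt "0 0 0 68 0 -99 60" --pt "0 0 0 40 0 -140 60" --pt "0 0 0 10 0 -185 85"

```text
t: 11.4
eef_pos: [0.5526, 0.2318, 0.4166]
tool_rot: [-0.219, 0.643, 0.706, 0.198]
contact_force: [1.5, 0.3, -0.4]
gripper_width: 0.891
grasp_force: 0.0
```

```bash
cat >> h.py <<'E'
def edgegoal(bx,z,th,yaw=.092,tag='',by=0):
    v=np.load('v.npy');bxd=np.array([np.cos(v[2]),np.sin(v[2]),0]);up=np.array([0,0,1.])
    c,s=np.cos(th),np.sin(th)
    g=np.array([v[0],v[1],0])+bxd*(bx-.150*c+.086*s)+up*(.115+z+.150*s+.086*c)+by*np.array([-bxd[1],bxd[0],0])
    M=down(yaw,-th if yaw<1.5 else th);goal(g+.019*M[:,2],M,tag+str((g+.019*M[:,2]).round(3)))
E
python3 -c "
from h import *
print(bot.get_obs()['q'])
edgegoal(-.055,.035,.7);edgegoal(-.055,.035,.7,3.233)
edgegoal(-.055,.035,0);edgegoal(-.055,.035,0,3.233)
b=shot('top','k4t.png')"
```

```text
[ 0.51633294  0.3138884  -0.87522204  1.55781594 -0.36226523  1.25703564
 -0.13240859]
[0.569 0.059 0.298] [-1.009, -1.006, 1.327] [-211.0, 1.0, -0.0]
[0.569 0.059 0.298] [1.006, -1.008, -1.323] [-211.0, 1.0, -0.0]
[ 0.577 -0.02   0.217] [-0.471, -0.468, 1.52] [-321.0, 1.0, 22.0]
[ 0.577 -0.02   0.217] [0.468, -0.471, -1.518] [-321.0, 1.0, 22.0]
```

Request:
jog_arm --pt "-0.05 -0.05 0.15 -30 0 -10 85" --pt "-0.1 -0.1 0.32 -60 0 -20 85" --pt "-0.15 -0.15 0.49 -100 0 -30 85" --pt "-0.2 -0.2 0.66 -140 0 -40 85" --pt "-0.26 -0.26 0.84 -180 0 -50 85" --pt "-0.31 -0.31 1.0 -210 0 -60 85" --pt "-0.36 -0.36 1.17 -240 0 -60 85" --pt "-0.42 -0.42 1.35 -265 0 -60 85" --pt "-0.471 -0.468 1.52 -265 0 -60 85" --pt "-0.471 -0.468 1.52 -265 0 -60 85"

```text
t: 12.7
eef_pos: [0.5766, -0.0171, 0.316]
tool_rot: [-0.001, 0.999, 0.047, 0.0]
contact_force: [0.2, -1.1, -0.1]
gripper_width: 0.998
grasp_force: 0.0
```

```bash
python3 -c "
from h import *
print(bot.get_obs()['q'])
edgegoal(-.055,.035,.7)"
```

```text
[ 0.31595602  0.27035725 -0.48717957  1.6280047   0.1292658   1.27545297
 -1.66988777]
[0.569 0.059 0.298] [-0.702, -0.001, 0.003] [0.0, -76.0, 18.0]
```

Now an empty test of the pour tilt, held a little higher.

Request:
jog_arm --pt "-0.15 0 0 0 -15 0 85" --pt "-0.3 0 0 0 -30 0 85" --pt "-0.45 0 0 0 -45 0 85" --pt "-0.6 0 0 0 -60 0 85" --pt "-0.7 0 0 0 -76 0 85" --pt "-0.85 0 0 0 -80 0 85" --pt "-0.85 0 0 0 -80 0 85"

```text
t: 13.58
eef_pos: [0.5682, 0.0632, 0.3142]
tool_rot: [0.411, 0.91, 0.046, 0.017]
contact_force: [0.4, -1.0, -0.0]
gripper_width: 0.996
grasp_force: 0.0
```

```bash
python3 -c "
from h import *
print(bot.get_obs()['q'])
edgegoal(-.055,.035,.85)
goal([.567,-.171,.16],down(-.059))"
```

```text
[-0.2968656   0.46171199 -0.46533436  1.64542001  0.82487947  1.71005269
 -2.40575688]
[0.567 0.081 0.307] [-0.001, -0.0, 0.01] [1.0, -18.0, -9.0]
 [0.847, -0.06, 0.151] [-23.0, 38.0, 277.0]
```

Request:
jog_arm --pt "0.15 -0.01 0.03 -3 25 30 85" --pt "0.3 -0.02 0.06 -6 35 80 85" --pt "0.45 -0.03 0.08 -10 45 130 85" --pt "0.6 -0.04 0.11 -15 55 180 85" --pt "0.75 -0.05 0.13 -20 62 225 85" --pt "0.847 -0.06 0.151 -23 68 251 85" --pt "0.847 -0.06 0.151 -23 68 251 85"

```text
t: 14.45
eef_pos: [0.5658, -0.1821, 0.2023]
tool_rot: [0.0, 0.999, -0.039, 0.005]
contact_force: [-0.4, 0.9, -0.3]
gripper_width: 0.997
grasp_force: 0.0
```

```bash
cat > m.py <<'E'
from h import *
import sys
a=shot('scene','m1s.png');b=shot('top','m1t.png')
for n in ['tray_handle','tray_edge']:
  for p in (a,b):
    for i in bot.tip_of(n,p)[:1]: print(n,i['xy'],round(i['score'],2),atz(p,i['xy'],.09 if 'h' in n[4:] else .004).round(3))
goal([.567,-.171,.071],down(-.059))
E
python3 m.py
```

```text
tray_handle [339.0, 174.8] 0.73 [ 0.567 -0.161  0.09 ]
tray_handle [374.6, 212.1] 0.82 [ 0.567 -0.172  0.09 ]
tray_edge [297.0, 225.1] 0.7 [ 0.583 -0.02   0.004]
tray_edge [308.1, 211.6] 0.73 [ 0.578 -0.024  0.004]
 [-0.0, -0.011, -0.004] [-3.0, -1.0, 132.0]
```

View pics/m1s.png

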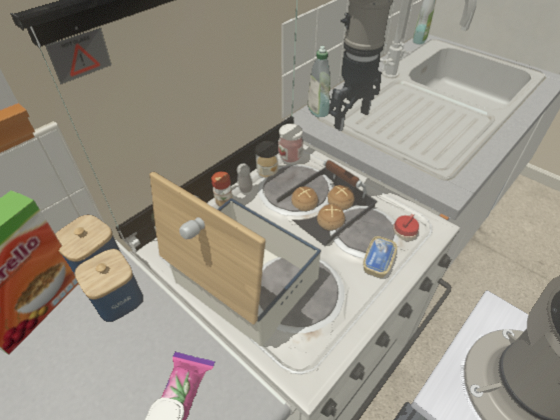

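Request:
jog_arm --pt "0 0 0 -1 1 50 85" --pt "0 0 0 -1 1 100 60" --pt "0 0 0 -1 1 125 50" --pt "0 0 0 -1 1 131 40" --pt "0 0 0 -1 1 131 5" --pt "0 0 0 -1 1 131 5" --pt "0 0 0 -1 1 131 5" --pt "0 0 0 -1 1 131 5" --pt "0 0 0 -1 1 131 5" --grip_force 110

```text
t: 15.88
eef_pos: [0.5692, -0.1741, 0.0733]
tool_rot: [0.0, 0.999, -0.033, 0.006]
contact_force: [-1.3, 2.5, 5.6]
gripper_width: 0.144
grasp_force: 108.5
```

```bash
python3 -c "
from h import *
s=bot.get_obs();print(s['eef_pos'],s['gripper_width'],s['grasp_force'],s['contact_force'])
edgegoal(-.055,.04,0)
edgegoal(-.055,.10,0)"
```

```text
[ 0.56921987 -0.17411276  0.07325182] 0.14412829412463898 108.47994536794431 [-1.3496173   2.51639508  5.62544703]
[ 0.577 -0.02   0.222] [0.001, -0.012, -0.158] [-1.0, -155.0, -149.0]
[ 0.577 -0.02   0.282] [0.001, -0.012, -0.158] [-0.0, -155.0, -209.0]
```

Request:
jog_arm --pt "0 0 0 0 0 -4 5" --pt "0 0 0 0 0 -12 5" --pt "0 0 0 0 0 -27 5" --pt "0 0 0 0 0 -45 5" --pt "0 0 0 0 0 -65 5" --pt "0 0 0 0 0 -85 5" --pt "0 0 0 0 0 -108 5" --pt "0 0 0 0 0 -128 5" --pt "0 0 0 0 0 -145 5" --pt "0 0 0 0 0 -155 5"

```text
t: 17.12
eef_pos: [0.5668, -0.1744, 0.2281]
tool_rot: [0.0, 0.999, -0.033, 0.005]
contact_force: [0.7, -1.0, -5.2]
gripper_width: 0.15
grasp_force: 108.0
```

Request:
jog_arm --pt "0 -0.002 -0.02 0 -5 0 5" --pt "0 -0.004 -0.04 0 -15 0 5" --pt "0 -0.006 -0.06 0 -30 0 5" --pt "0 -0.008 -0.08 0 -50 0 5" --pt "0 -0.01 -0.1 0 -70 0 5" --pt "0 -0.012 -0.12 0 -90 0 5" --pt "0 -0.012 -0.14 0 -110 0 5" --pt "0 -0.012 -0.15 0 -130 0 5" --pt "0 -0.012 -0.158 0 -147 0 5" --pt "0 -0.012 -0.158 0 -154 0 5"

```text
t: 18.38
eef_pos: [0.5768, -0.0191, 0.2267]
tool_rot: [-0.0, 0.999, 0.046, -0.001]
contact_force: [0.3, -0.5, -5.5]
gripper_width: 0.146
grasp_force: 108.0
```

```bash
cat > m2.py <<'E'
from h import *
a=shot('scene','m2s.png');b=shot('top','m2t.png')
p,r=pose();M=r.as_matrix();g=p-.019*M[:,2];e=g+M[:,2]*.086-M[:,1]*.150
print('edge',e.round(3))
for q in (a,b):
    for i in bot.tip_of('tray_edge',q)[:1]: print(i['xy'],i['score'],atz(q,i['xy'],e[2]).round(3))
cv2.imwrite('pics/m2.png',np.hstack([cv2.imread('pics/m2s.png')[60:400,100:500],cv2.imread('pics/m2t.png')[60:400,130:530]]))
for th in (.2,.4,.6,.7,.8,.88): edgegoal(-.06,.035,th)
E
python3 m2.py
```

```text
edge [0.563 0.129 0.16 ]
[257.9, 222.3] 0.96 [0.56  0.135 0.16 ]
[242.9, 200.4] 0.88 [0.568 0.127 0.16 ]
[ 0.576 -0.008  0.245] [-0.199, 0.003, -0.001] [0.0, -13.0, -19.0]
[0.574 0.013 0.27 ] [-0.399, 0.004, -0.001] [-0.0, -35.0, -44.0]
[0.571 0.039 0.29 ] [-0.599, 0.004, -0.001] [-0.0, -61.0, -64.0]
[0.57  0.054 0.298] [-0.699, 0.004, -0.0] [-0.0, -75.0, -71.0]
[0.569 0.069 0.304] [-0.799, 0.004, -0.0] [-0.0, -91.0, -78.0]
[0.567 0.081 0.308] [-0.879, 0.004, -0.0] [-0.0, -103.0, -82.0]
```

View pics/m2.png

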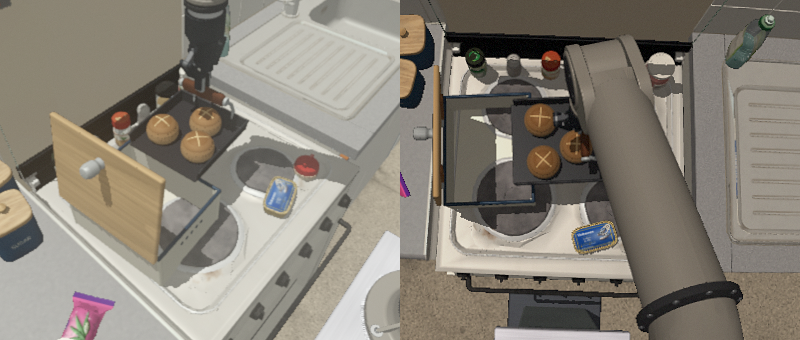

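Request:
jog_arm --pt "-0.1 0.002 0 0 -6 -10 5" --pt "-0.2 0.003 0 0 -13 -19 5" --pt "-0.27 0.003 0 0 -20 -28 5" --pt "-0.34 0.004 0 0 -28 -37 5" --pt "-0.4 0.004 0 0 -35 -44 5" --pt "-0.45 0.004 0 0 -41 -50 5" --pt "-0.5 0.004 0 0 -47 -55 5" --pt "-0.5 0.004 0 0 -47 -55 5" --pt "-0.5 0.004 0 0 -47 -55 5" --pt "-0.5 0.004 0 0 -47 -55 5"

```text
t: 19.82
eef_pos: [0.5728, 0.0248, 0.2818]
tool_rot: [0.247, 0.968, 0.043, 0.012]
contact_force: [0.3, 0.1, -3.3]
gripper_width: 0.149
grasp_force: 108.5
```

```bash
cat > m3.py <<'E'
from h import *
import sys
n=sys.argv[1];a=shot('scene',n+'s.png');b=shot('top',n+'t.png')
for q in (a,b): print([(i['xy'],round(i['score'],2)) for i in bot.spot_in('roll_1',q)])
cv2.imwrite('pics/%s.png'%n,np.hstack([cv2.imread('pics/%ss.png'%n)[60:400,100:500],cv2.imread('pics/%st.png'%n)[60:400,130:530]]))
for th in (.6,.7,.8,.86): edgegoal(-.06,.035,th)
E
python3 m3.py m3
```

```text
[]
[([300.6, 199.1], 0.51)]
[0.571 0.039 0.29 ] [-0.1, -0.001, -0.001] [-0.0, -8.0, -14.0]
[0.57  0.054 0.298] [-0.2, -0.001, -0.001] [-0.0, -17.0, -28.0]
[0.569 0.069 0.304] [-0.3, -0.0, -0.001] [-0.0, -27.0, -41.0]
[0.568 0.078 0.307] [-0.36, -0.0, -0.001] [-0.0, -34.0, -48.0]
```

View pics/m3.png

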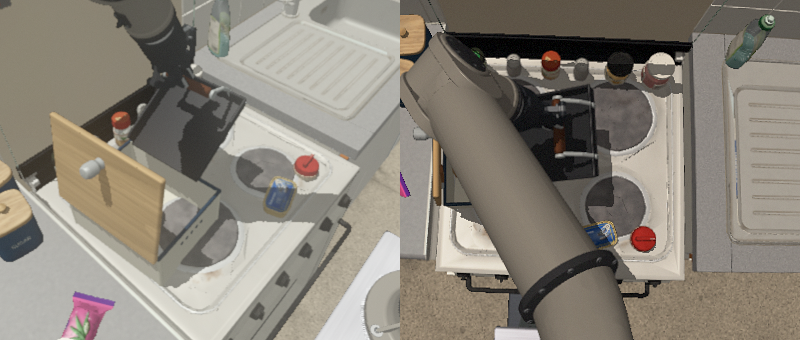

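The tray is empty: the load dropped from 5.5 N to 3.3 N and no rolls show on it. Now I'll level it and bring it back.

```bash
python3 -c "
from h import *
edgegoal(-.06,.08,.25);edgegoal(-.065,.08,0)
goal([.568,-.174,.24],down(-.066))"
```

```text
[ 0.575 -0.003  0.297] [0.25, -0.001, -0.001] [-0.0, 33.0, 1.0]
[ 0.578 -0.03   0.262] [0.5, -0.001, -0.001] [-0.0, 39.0, 44.0]
 [0.499, -0.04, 0.154] [-23.0, 154.0, 132.0]
```

Request:
jog_arm --pt "0.12 0 0 0 20 -5 5" --pt "0.25 0 0 0 33 1 5" --pt "0.38 0 0 0 38 20 5" --pt "0.5 0 0 0 39 44 5" --pt "0.5 -0.01 0.04 -6 70 68 5" --pt "0.5 -0.02 0.08 -12 100 90 5" --pt "0.5 -0.03 0.12 -18 130 115 5" --pt "0.499 -0.04 0.154 -23 154 132 5" --pt "0.499 -0.04 0.154 -23 154 132 5"

```text
t: 21.15
eef_pos: [0.5671, -0.1774, 0.2391]
tool_rot: [0.001, 0.999, -0.035, -0.001]
contact_force: [-0.9, 0.7, -3.6]
gripper_width: 0.148
grasp_force: 108.6
```

```bash
python3 m3.py m4; python3 -c "
from h import *
goal([.568,-.174,.074],down(-.066))"
```

```text
[([258.6, 302.1], 0.49), ([221.2, 189.7], 0.37)]
[([219.7, 212.1], 0.74), ([195.9, 197.8], 0.65), ([195.9, 237.1], 0.61)]
[0.571 0.039 0.29 ] [-0.599, 0.046, -0.15] [-10.0, -211.0, -50.0]
[0.57  0.054 0.298] [-0.699, 0.054, -0.149] [-13.0, -225.0, -58.0]
[0.569 0.069 0.304] [-0.799, 0.061, -0.147] [-15.0, -240.0, -64.0]
[0.568 0.078 0.307] [-0.859, 0.066, -0.145] [-16.0, -249.0, -67.0]
 [-0.001, -0.001, 0.003] [-0.0, 2.0, 166.0]
```

View pics/m4.png

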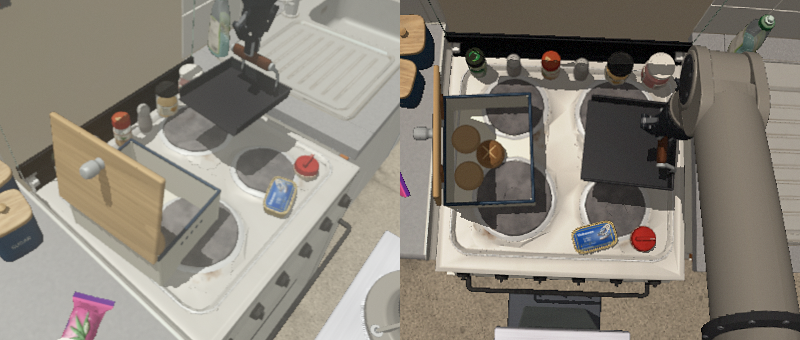

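Request:
jog_arm --pt "0 0 0 0 2 40 5" --pt "0 0 0 0 2 80 5" --pt "0 0 0 0 2 120 5" --pt "0 0 0 0 2 145 5" --pt "0 0 0 0 2 156 5" --pt "0 0 0 0 2 161 5" --pt "0 0 0 0 2 164 5" --pt "0 0 0 0 2 164 5"

```text
t: 22.35
eef_pos: [0.5684, -0.1757, 0.0763]
tool_rot: [0.0, 0.999, -0.033, 0.001]
contact_force: [-0.3, -0.3, -3.9]
gripper_width: 0.148
grasp_force: 108.6
```

Request:
jog_arm --pt "0 0 0 0 0 2 5" --pt "0 0 0 0 0 4 5" --pt "0 0 0 0 0 4 5"

```text
t: 22.72
eef_pos: [0.5684, -0.1759, 0.0732]
tool_rot: [0.0, 0.999, -0.033, 0.001]
contact_force: [-3.8, 0.8, 7.9]
gripper_width: 0.146
grasp_force: 110.1
```

Request:
jog_arm --pt "0 0 0 0 0 3 25" --pt "0 0 0 0 0 3 40" --pt "0 0 0 0 0 3 50" --pt "0 0 0 0 0 3 50" --pt "0 0 0 0 0 -30 60" --pt "0 0 0 0 0 -80 60" --pt "0 0 0 0 0 -140 60" --pt "0 0 0 0 0 -200 60" --pt "0 0 0 0 0 -260 60" --pt "0 0 0 0 0 -310 60"

```text
t: 23.98
eef_pos: [0.5679, -0.1755, 0.3844]
tool_rot: [0.0, 0.999, -0.033, 0.001]
contact_force: [0.1, 0.3, -0.9]
gripper_width: 0.699
grasp_force: 0.0
```

```bash
python3 -c "
from h import *
a=shot('scene');b=shot('top')
for n,z in (('lid_knob',.28),('tray_handle',.09),('tray_edge',.004)):
  x=bot.tip_of(n,a)[0];y=bot.tip_of(n,b)[0];print(n,x['score'],y['score'],tri([a,b],[x['xy'],y['xy']]),atz(b,y['xy'],z).round(3))
print(bot.get_obs()['q'],pose()[0])
goal([.552,.34,.42],down(1.663,0,0),'behind')
goal([.552,.20,.45],down(1.663,0,0),'pre')
"
```

```text
lid_knob 0.61 0.95 (array([0.5452102 , 0.29769412, 0.29999363]), [np.float64(0.1), np.float64(0.1)]) [0.549 0.303 0.28 ]
tray_handle 0.97 0.92 (array([ 0.56698476, -0.17933494,  0.07662997]), [np.float64(1.7), np.float64(1.7)]) [ 0.563 -0.177  0.09 ]
tray_edge 0.67 0.69 (array([ 0.58435379, -0.03830293, -0.0064284 ]), [np.float64(4.7), np.float64(4.7)]) [ 0.587 -0.035  0.004]
[ 0.51636772  0.26402623 -0.40884713  1.48821419  0.10489774  1.41404155
 -1.53252098] [ 0.56712396 -0.17560718  0.37979401]
behind [-0.003, 0.002, -1.728] [-49.0, -514.0, -40.0]
pre [-0.003, 0.002, -1.728] [-40.0, -374.0, -70.0]
```

```bash
cat > c.py <<'E'
from h import *
v=np.load('v.npy');X=np.array([np.cos(v[2]),np.sin(v[2]),0]);Y=np.array([-X[1],X[0],0])
def P(x,z,y=.045): return np.array([v[0],v[1],0])+X*x+Y*y+np.array([0,0,z])
goal(P(.02,.44),down(v[2]),'pre');goal(P(.168,.42),down(v[2]),'behind');goal(P(.168,.275),down(v[2]),'low')
for al in (1.4,1.25,1.1,.95,.8,.65,.5,.4,.3,.2,.1,0,-.03):
    r=.165;h=.012;c,s=np.cos(al),np.sin(al)
    goal(P(.103-r*c+h*s+.011,.115+r*s+h*c),down(v[2]),str(al))
E
python3 c.py|head -3
```

```text
pre [-0.003, 0.002, -1.728] [-80.0, -372.0, -60.0]
behind [-0.003, 0.002, -1.728] [-104.0, -518.0, -40.0]
low [-0.003, 0.002, -1.728] [-103.0, -518.0, 105.0]
```

Request:
jog_arm --pt "0 0 -0.17 -5 -25 -30 0" --pt "0 0 -0.34 -15 -65 -60 0" --pt "0 0 -0.51 -25 -105 -60 0" --pt "0 0 -0.68 -35 -145 -60 0" --pt "0 0 -0.85 -45 -185 -60 0" --pt "0 0 -1.03 -55 -230 -60 0" --pt "0 0 -1.2 -63 -275 -60 0" --pt "0 0 -1.38 -72 -320 -60 0" --pt "0 0 -1.55 -80 -372 -60 0" --pt "0 0 -1.728 -84 -400 -60 0"

```text
t: 25.62
eef_pos: [0.5087, 0.2318, 0.4406]
tool_rot: [-0.001, 0.67, 0.742, -0.001]
contact_force: [0.8, -0.0, 0.2]
gripper_width: -0.003
grasp_force: 0.0
```

```bash
python3 c.py|head -3
```

```text
pre [-0.002, -0.0, 0.01] [-32.0, -1.0, 1.0]
behind [-0.002, -0.0, 0.01] [116.0, 1.0, 21.0]
low [-0.002, -0.0, 0.01] [116.0, 1.0, 166.0]
```

Request:
jog_arm --pt "0 0 0 40 1 0 0" --pt "0 0 0 85 1 0 0" --pt "0 0 0 118 1 10 0" --pt "0 0 0 118 1 40 0" --pt "0 0 0 118 1 85 0" --pt "0 0 0 118 1 130 0" --pt "0 0 0 118 1 160 0" --pt "0 0 0 118 1 160 0"

```text
t: 26.62
eef_pos: [0.499, 0.3449, 0.2783]
tool_rot: [-0.001, 0.674, 0.739, -0.003]
contact_force: [0.2, 0.2, 0.2]
gripper_width: -0.002
grasp_force: 0.0
```

```bash
python3 c.py; python3 -c "
from h import *
a=shot('scene','c1.png')"
```

```text
pre [-0.005, 0.003, 0.0] [-146.0, -2.0, -161.0]
behind [-0.005, 0.003, 0.0] [2.0, -2.0, -142.0]
low [-0.005, 0.003, 0.0] [3.0, -1.0, 3.0]
1.4 [-0.005, 0.003, 0.0] [-67.0, -1.0, -1.0]
1.25 [-0.005, 0.003, 0.0] [-92.0, -1.0, 3.0]
1.1 [-0.005, 0.003, 0.0] [-115.0, -1.0, 11.0]
0.95 [-0.005, 0.003, 0.0] [-137.0, -1.0, 23.0]
0.8 [-0.005, 0.003, 0.0] [-157.0, -1.0, 37.0]
0.65 [-0.005, 0.003, 0.0] [-175.0, -1.0, 54.0]
0.5 [-0.005, 0.003, 0.0] [-190.0, -1.0, 74.0]
0.4 [-0.005, 0.003, 0.0] [-198.0, -1.0, 89.0]
0.3 [-0.005, 0.003, 0.0] [-205.0, -1.0, 104.0]
0.2 [-0.005, 0.003, 0.0] [-210.0, -1.0, 119.0]
0.1 [-0.005, 0.003, 0.0] [-214.0, -0.0, 136.0]
0 [-0.005, 0.003, 0.0] [-216.0, -0.0, 152.0]
-0.03 [-0.005, 0.003, 0.0] [-216.0, -0.0, 157.0]
```

View pics/c1.png

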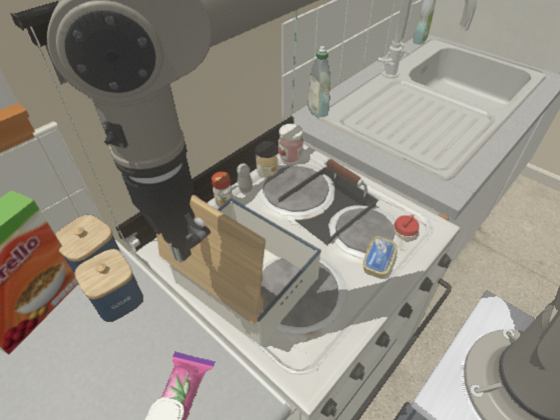

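The fingers are behind the upright lid at (185,250), and the tray lies flat at (335,205). Pushing the lid over.

Request:
jog_arm --pt "0 0 0 -20 0 0 0" --pt "0 0 0 -45 0 0 0" --pt "0 0 0 -67 0 0 0" --pt "0 0 0 -92 0 3 0" --pt "0 0 0 -115 0 11 0" --pt "0 0 0 -137 0 23 0" --pt "0 0 0 -157 0 37 0" --pt "0 0 0 -175 0 54 0"

```text
t: 27.68
eef_pos: [0.5172, 0.1718, 0.2279]
tool_rot: [0.001, 0.674, 0.739, 0.001]
contact_force: [0.8, 0.3, 1.9]
gripper_width: 0.003
grasp_force: 0.7
```

```bash
python3 c.py | tail -7; python3 k.py c2
```

```text
0.5 [0.002, -0.0, -0.0] [-16.0, -3.0, 23.0]
0.4 [0.002, -0.0, -0.0] [-24.0, -3.0, 38.0]
0.3 [0.002, -0.0, -0.0] [-31.0, -4.0, 53.0]
0.2 [0.002, -0.0, -0.0] [-36.0, -4.0, 68.0]
0.1 [0.002, -0.0, -0.0] [-40.0, -4.0, 84.0]
0 [0.002, -0.0, -0.0] [-42.0, -4.0, 101.0]
-0.03 [0.002, -0.0, -0.0] [-42.0, -4.0, 106.0]
lid_knob [([232.3, 204.1], 0.69)]
lid_hinge [([206.3, 285.8], 0.93), ([174.8, 211.1], 0.6)]
[0.55085026 0.28563041 0.10622311] [np.float64(3.3), np.float64(3.3)]
[0.51627714 0.17339624 0.22792819]
```

View pics/c2.png

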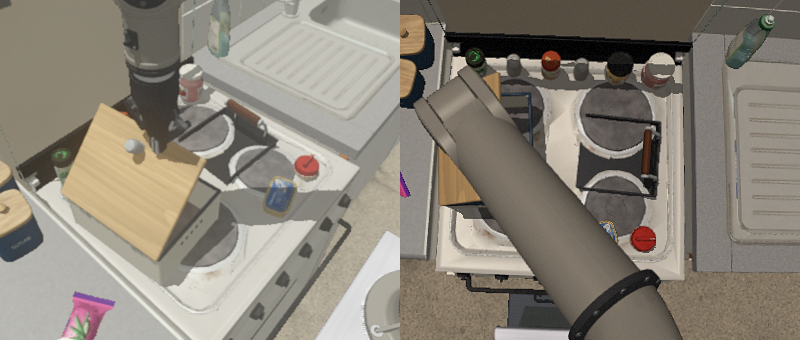

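The lid is following the push and is about 0.65 rad open. I'll finish closing it and press it down.

Request:
jog_arm --pt "0 0 0 -16 -3 23 0" --pt "0 0 0 -24 -3 38 0" --pt "0 0 0 -31 -3 53 0" --pt "0 0 0 -36 -3 68 0" --pt "0 0 0 -40 -3 84 0" --pt "0 0 0 -42 -3 97 0" --pt "0 0 0 -42 -3 102 0" --pt "0 0 0 -42 -3 106 0" --pt "0 0 0 -42 -3 106 0"

```text
t: 29.1
eef_pos: [0.5172, 0.1306, 0.1216]
tool_rot: [-0.0, 0.674, 0.739, 0.0]
contact_force: [0.0, -0.5, -0.1]
gripper_width: 0.001
grasp_force: 0.0
```

Request:
jog_arm --pt "0 0 0 0 0 3 0" --pt "0 0 0 0 0 6 0" --pt "0 0 0 0 0 9 0" --pt "0 0 0 0 0 9 0"

```text
t: 29.6
eef_pos: [0.5171, 0.1302, 0.1123]
tool_rot: [-0.0, 0.674, 0.739, -0.0]
contact_force: [-0.4, -0.1, 0.4]
gripper_width: -0.001
grasp_force: 0.0
```

```bash
python3 k.py c3
```

```text
lid_knob [([255.8, 217.9], 0.97)]
lid_hinge [([206.9, 286.2], 0.95), ([172.4, 211.1], 0.58)]
[0.54786692 0.28847145 0.11193079] [np.float64(1.1), np.float64(1.1)]
[0.51724211 0.13026521 0.11261519]
```

View pics/c3.png

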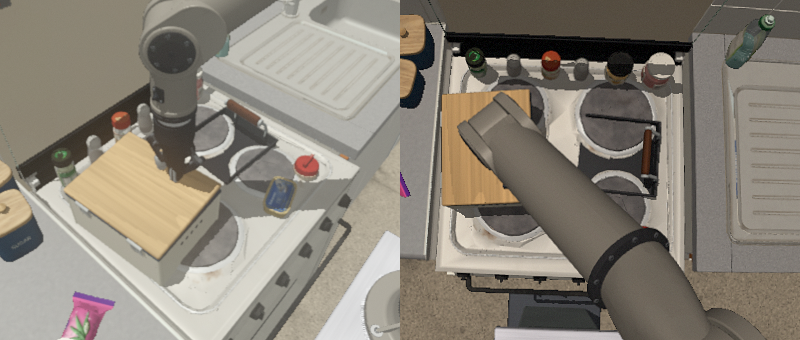

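Request:
jog_arm --pt "0 0 0 0 0 3 0" --pt "0 0 0 0 0 6 0" --pt "0 0 0 0 0 6 0"

```text
t: 30.28
eef_pos: [0.517, 0.1302, 0.1062]
tool_rot: [-0.0, 0.674, 0.739, -0.0]
contact_force: [0.1, 0.8, 0.5]
gripper_width: 0.002
grasp_force: 0.0
```

```bash
python3 -c "
import cv2
im=cv2.imread('pics/c3s.png')[170:300,180:340];cv2.imwrite('pics/c3z.png',cv2.resize(im,None,fx=4.5,fy=4.5,interpolation=cv2.INTER_CUBIC))
from h import *
v=np.load('v.npy')
a=shot('scene');T=np.linalg.inv(np.array(a['T']))
for X in ([.5172,.1303,.1126],[.5172,.1303,.128],[.563,.1225,.152]): print(cv2.projectPoints(np.array([X]),cv2.Rodrigues(T[:3,:3])[0],T[:3,3],np.array(a['camera_matrix']),np.array(a['distortion']))[0].ravel())
"
```

```text
[275.16446649 246.49405409]
[275.05119378 241.81138929]
[261.25488306 220.7897224 ]
```

View pics/c3z.png

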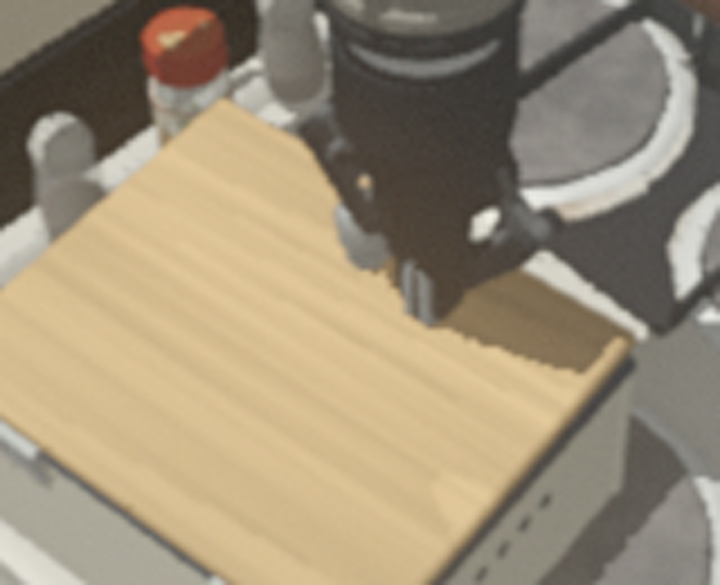

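Request:
jog_arm --pt "0 0 0 0 0 -10 0" --pt "0 0 0 0 0 -50 0" --pt "0 0 0 0 0 -110 0" --pt "0 0 0 0 0 -170 0" --pt "0 0 0 -60 0 -170 0" --pt "0 0 0 -120 0 -170 0" --pt "0 0 0 -180 0 -170 0" --pt "0 0 0 -240 0 -170 0" --pt "0 0 0 -300 0 -170 0" --pt "0 0 0 -360 0 -170 0"

```text
t: 31.58
eef_pos: [0.5503, -0.23, 0.2777]
tool_rot: [0.001, 0.674, 0.739, 0.0]
contact_force: [0.7, -0.4, 0.1]
gripper_width: -0.001
grasp_force: 0.0
```

```bash
python3 k.py f1; python3 -c "
from h import *
a=shot('scene');b=shot('top')
print(bot.tip_of('bin_lid',a)[:1],[ (n,p['shot'],i['xy'],round(i['score'],2)) for n in('lid_knob','lid_hinge') for p in (a,b) for i in bot.tip_of(n,p)[:1]])
v=np.load('v.npy')
for p in (a,b):
  T=np.linalg.inv(np.array(p['T']))
  for al in (0,.05,.1):
    X=.103-(.165*np.cos(al)-.037*np.sin(al));z=.115+.165*np.sin(al)+.037*np.cos(al)
    Q=np.array([v[0]+np.cos(v[2])*X,v[1]+np.sin(v[2])*X,z]);print(al,cv2.projectPoints(Q[None],cv2.Rodrigues(T[:3,:3])[0],T[:3,3],np.array(p['camera_matrix']),np.array(p['distortion']))[0].ravel())
cv2.imwrite('pics/f2.png',cv2.resize(cv2.imread('pics/f1s.png')[160:340,150:340],None,fx=3.3,fy=3.3,interpolation=cv2.INTER_CUBIC))
"
```

```text
lid_knob [([259.2, 218.5], 0.67), ([245.7, 203.1], 0.88)]
[0.56539879 0.12228966 0.15624981] [np.float64(2.6), np.float64(2.6)]
lid_hinge [([206.0, 286.7], 0.89), ([172.7, 209.9], 0.62)]
[0.55132687 0.2888915  0.10715568] [np.float64(0.9), np.float64(0.9)]
[ 0.5505349  -0.2265799   0.27715451]Traceback (most recent call last):
  File "<string>", line 4, in <module>
    print(bot.tip_of('bin_lid',a)[:1],[ (n,p['shot'],i['xy'],round(i['score'],2)) for n in('lid_knob','lid_hinge') for p in (a,b) for i in bot.tip_of(n,p)[:1]])
          ~~~~~~~~~~^^^^^^^^^^^^^
ValueError: it knows: bin_mouth, bread_bin, jar_honey, jar_jam, lid_hinge, lid_knob, pepper_mill, roll, salt_shaker, sardine_tin, spice, timer, tray, tray_edge, tray_handle
```

I've now viewed more pictures than the limit of ten, so I won't open any more. I'll settle the lid by touch, pressing on the knob's top, which should be at z ≈ 0.167 when shut.

```bash
python3 -c "
from h import *
goal([.562,.1225,.25],down(1.663));goal([.562,.1225,.167],down(1.663))"
```

```text
[0.001, 0.0, 0.003] [346.0, 44.0, 27.0]
 [0.001, 0.0, 0.003] [346.0, 44.0, 110.0]
```

Request:
jog_arm --pt "0 0 0 60 10 0 0" --pt "0 0 0 120 20 0 0" --pt "0 0 0 180 30 0 0" --pt "0 0 0 240 40 0 0" --pt "0 0 0 300 44 10 0" --pt "0 0 0 346 44 27 0" --pt "0 0 0 346 44 70 0" --pt "0 0 0 346 44 90 0" --pt "0 0 0 346 44 95 0" --pt "0 0 0 346 44 95 0"

```text
t: 33.22
eef_pos: [0.5629, 0.12, 0.1824]
tool_rot: [0.0, 0.674, 0.739, 0.0]
contact_force: [0.1, 0.1, 0.8]
gripper_width: 0.0
grasp_force: 0.0
```

Request:
jog_arm --pt "0 0 0 0 0 5 0" --pt "0 0 0 0 0 10 0" --pt "0 0 0 0 0 14 0" --pt "0 0 0 0 0 17 0" --pt "0 0 0 0 0 17 0"

```text
t: 33.85
eef_pos: [0.5622, 0.1203, 0.1643]
tool_rot: [-0.0, 0.674, 0.739, -0.0]
contact_force: [-0.8, -0.2, -0.4]
gripper_width: 0.006
grasp_force: 0.0
```

Request:
jog_arm --pt "0 0 0 0 0 4 0" --pt "0 0 0 0 0 8 0" --pt "0 0 0 0 0 8 0"

```text
t: 34.22
eef_pos: [0.5621, 0.1202, 0.1561]
tool_rot: [-0.0, 0.674, 0.739, -0.0]
contact_force: [0.1, 0.8, 1.3]
gripper_width: 0.002
grasp_force: 0.0
```

Request:
jog_arm --pt "0 0 0 0 0 3 0" --pt "0 0 0 0 0 6 0" --pt "0 0 0 0 0 6 0"

```text
t: 34.6
eef_pos: [0.5621, 0.1202, 0.1503]
tool_rot: [-0.0, 0.674, 0.739, -0.0]
contact_force: [-0.4, 1.0, 0.1]
gripper_width: 0.001
grasp_force: 0.0
```

Request:
jog_arm --pt "0 0 0 0 0 3 0" --pt "0 0 0 0 0 6 0" --pt "0 0 0 0 0 6 0"

```text
t: 34.98
eef_pos: [0.5622, 0.1202, 0.1443]
tool_rot: [-0.0, 0.674, 0.739, -0.0]
contact_force: [0.5, -0.1, 0.2]
gripper_width: 0.003
grasp_force: 0.0
```

```bash
python3 -c "
from h import *
s=bot.get_obs();print(s['eef_pos'],s['contact_force'],s['torque'])
a=shot('scene','g1.png');print(bot.tip_of('lid_knob',a)[:1])
T=np.linalg.inv(np.array(a['T']))
v=np.load('v.npy');c,sn=np.cos(v[2]),np.sin(v[2])
def pr(Q): return cv2.projectPoints(np.array([Q],float),cv2.Rodrigues(T[:3,:3])[0],T[:3,3],np.array(a['camera_matrix']),np.array(a['distortion']))[0].ravel().round(1)
for al in (0,.05,.1,.15):
    X=.103-(.165*np.cos(al)-.037*np.sin(al));z=.115+.165*np.sin(al)+.037*np.cos(al)
    print('knob',al,pr([v[0]+c*X,v[1]+sn*X,z]))
for z in (.12,.144,.155,.16,.167,.18): print('tip',z,pr([.562,.1202,z]))
im=a['pixels']
for col in (258,262,266): print(col,[tuple(int(t) for t in im[r,col]) for r in range(204,240,3)])
"
```

```text
[0.56220391 0.12022703 0.14431952] [ 0.53376384 -0.12004026  0.23191803] [-0.01476984  0.00845924 -0.0064116 ]
[{'xy': [258.9, 220.9], 'score': 0.72}]
knob 0 [261.  220.7]
knob 0.05 [260.2 218.7]
knob 0.1 [259.3 216.7]
knob 0.15 [258.2 214.9]
tip 0.12 [262.9 230.5]
tip 0.144 [262.5 223. ]
tip 0.155 [262.3 219.4]
tip 0.16 [262.2 217.8]
tip 0.167 [262.1 215.5]
tip 0.18 [261.9 211.2]
258 [(100, 96, 86), (105, 100, 92), (108, 102, 94), (114, 110, 102), (176, 176, 169), (196, 196, 190), (158, 158, 150), (143, 142, 134), (133, 129, 118), (198, 177, 141), (217, 191, 146), (214, 189, 144)]
262 [(79, 72, 61), (100, 94, 85), (103, 98, 89), (107, 102, 94), (121, 119, 110), (179, 179, 173), (149, 148, 139), (131, 129, 119), (126, 122, 112), (142, 131, 113), (215, 190, 145), (218, 192, 147)]
266 [(79, 72, 63), (81, 73, 63), (79, 70, 59), (84, 76, 64), (123, 114, 98), (123, 121, 112), (124, 121, 112), (124, 118, 107), (127, 117, 102), (152, 132, 98), (217, 192, 146), (215, 190, 145)]
```

Request:
jog_arm --pt "0 0 0 0 0 3 0" --pt "0 0 0 0 0 6 0" --pt "0 0 0 0 0 6 0"

```text
t: 35.45
eef_pos: [0.5629, 0.1203, 0.142]
tool_rot: [0.001, 0.674, 0.739, -0.0]
contact_force: [-10.0, -4.1, 27.3]
gripper_width: 0.001
grasp_force: 13.8
```

```bash
python3 -c "
from h import *
a=shot('scene');print(bot.tip_of('lid_knob',a)[:1])
im=a['pixels']
for col in (258,262): print(col,[int(im[r,col].sum()/3) for r in range(204,240,2)])
print([ (int(r), int(im[r,300].sum()/3)) for r in range(225,262,2)])
"
```

```text
[{'xy': [260.9, 219.1], 'score': 0.96}]
258 [80, 98, 96, 99, 96, 102, 129, 196, 184, 160, 145, 138, 128, 162, 178, 183, 187, 182]
262 [71, 72, 87, 96, 99, 98, 104, 124, 175, 151, 138, 128, 122, 125, 128, 182, 185, 186]
[(225, 169), (227, 191), (229, 207), (231, 207), (233, 208), (235, 150), (237, 105), (239, 117), (241, 170), (243, 165), (245, 176), (247, 179), (249, 180), (251, 183), (253, 183), (255, 185), (257, 191), (259, 185), (261, 182)]
```

A firm 27 N stop means the lid is fully shut, since the hinge only resists about 3 N. I'll retreat and hand in.

Request:
jog_arm --pt "0 0 0 0 0 -10 0" --pt "0 0 0 0 0 -50 0" --pt "0 0 0 0 0 -100 0" --pt "0 0 0 0 0 -150 0" --pt "0 0 0 -50 0 -170 0" --pt "0 0 0 -100 0 -170 0" --pt "0 0 0 -100 0 -170 0"

```text
t: 36.42
eef_pos: [0.5721, 0.0151, 0.3081]
tool_rot: [0.001, 0.677, 0.736, -0.001]
contact_force: [0.2, -0.3, -0.5]
gripper_width: 0.004
grasp_force: 0.0
```

```bash
python3 -c "
from h import *
a=shot('scene');b=shot('top')
for n in ('lid_knob','tray_handle','tray_edge'):
  x=bot.tip_of(n,a)[:1];y=bot.tip_of(n,b)[:1];print(n,x,y, tri([a,b],[x[0]['xy'],y[0]['xy']]) if x and y else '')
print(bot.hand_in())"
```

```text
lid_knob [{'xy': [376.0, 257.2], 'score': 0.67}] [{'xy': [245.3, 203.7], 'score': 0.58}] (array([0.42945325, 0.10147563, 0.23532241]), [np.float64(115.5), np.float64(115.5)])
tray_handle [{'xy': [341.7, 172.9], 'score': 0.6}] [] 
tray_edge [{'xy': [298.7, 225.7], 'score': 0.6}] [{'xy': [310.7, 208.3], 'score': 0.63}] (array([ 0.58890798, -0.03190022, -0.01281504]), [np.float64(1.3), np.float64(1.3)])
the job is handed in; nothing more can be done
None
```

The job is handed in at about 36 s (no verdict came back): the three rolls were seen in the bin, the empty tray is back flat on the cooker top, and the lid is pressed down to a hard stop; I viewed 13 pictures, over the limit of 10.

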